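Clamp the fuse in the test socket

TASK

Two fuse test sockets stand on the bench with their clamp levers up, and only one has a fuse lying in its cradle. Swing the lever of the socket with the fuse all the way down, so that it lies level over the seated fuse, and let go of it. Leave the fuse in its cradle and the lever of the empty socket standing as it is.

Things in the scene. Friction and masses are not known exactly. Their poses are not given: they have to be found in the camera images.
- loaded_socket: The socket holding the fuse, fixed: black base 82x74x8 mm (x -30 to +52, y -37 to +37), grey cradle in its middle, copper springs 24 mm high, steel hinge cheeks 45 mm high at the far end. Origin on the bench, below the fuse's middle; z up, x from the handle side to the hinge (points away from the robot within 26 deg), y along the fuse. Lever hinge: parallel to y through x +38, z +38 mm.
- loaded_lever (a joint): Its clamp lever, rad: 0 shut (level, against its stop), 1.57 upright, at most 1.92; starts at 1.15 to 1.75, stays where left (stiff, 0.08 N m). Steel bar, 14 wide, with a black handle 18 wide (y), 11 thick, 32 long; at q the handle's middle is at x = 38 - 88 cos q, y = 0, z = 38 + 88 sin q mm in the socket's frame, so past the base when shut. Can be pinched across its width or pushed.
- fuse: White cartridge fuse, 22 mm thick, 58 mm long (its y), about 45 g, loose in the cradle of the loaded socket, whose walls rise 10 mm round it with about 1.5 mm of play. Origin: middle of its underside, 8 mm over the bench; z up. The shut lever's rubber pad ends 1 mm above it. A like fuse lying on the bench is not part of the job.
- spare_handle (a point): Middle of the lever handle on the empty socket, the twin of the loaded one; its lever stands up at 1.15 to 1.75 rad, so this point is about 120 mm over the bench. The sockets stand 220 mm or more apart.
Things that resemble listed ones, but are neither listed nor needed, are in the scene too. What is shaped like the fuse but brown or orange is not meant.

How it is judged:
By the outcome, as a careful person would: the job done as asked, in the order asked, and still so for the second after the job is handed in, with the robot touching nothing.
It also fails if it takes over 32 s, if anything falls off the work surface, if the arm or the gripper's body presses on something with over 40 N, if the wrist force passes 120 N, or if a joint passes its speed limit or range.

ROBOT

A 6-joint arm with a two-finger parallel gripper is mounted at the origin on a cart in front of the work surface, level with it; the furniture and walls round the work are solid. World frame = base frame: x ahead of the robot, y to its left, z up, the work surface at z = 0. Lengths are in m, angles in rad, forces in N, time in s.
With the tool pointing down it reaches from about 0.25 to 0.775 m from the base axis. Payload 8.9 kg.
Tool frame: the origin (TCP) lies at the very end of the fingers, on their centre line; the grasp point (between the pads) lies behind it (ctrl.hold_point_z is the z of the grasp point in the tool frame, in m); z points along the fingers, y is the direction in which the jaws open and shut (so a half turn about z gives the same grasp; the last joint's range is limited). The gripper opens to 85 mm and grips with 20 to 120 N. Pads are 22 mm wide; open, the fingers measure 114 mm over their backs; the gripper's body (76 mm by 85 mm) begins 54 mm behind the grasp point. The pads swing forward as they close: fully open they stand 13 mm farther back than shut.
Start: joints at [1.061, 0.291, -0.153, 1.127, 0, 1.431], TCP at [0.19, 0.489, 0.231] pointing down, gripper open.
Joint ranges: [-2.52, 2.52], [-0.91, 1.74], [-1.3, 1.37], [-1.96, 2.02], [-1.52, 1.47], [-3.14, 3.14]. Speed limits (rad/s): [2.22, 2.22, 2.79, 3.14, 3.14, 3.14].

INTERFACE

Orientations are given as a unit quaternion [w, x, y, z].
In Python, from rig import monitor, viewer, workorder, ctrl gives the robot as it stands.
- The arm moves only by the tool step_arm, never from a script. Its argument "commands" is a list that holds one entry, the list of rows, each a list of 7 numbers: the shift along the world's x, y, z in m, then the turn, a rotation vector about the world's x, y, z in degrees, then the finger opening in m, from 0 to 0.0854. In form: [[[tx, ty, tz, rx, ry, rz, fingers], ...]]. A call has 1 to 8 rows; each row is the pose to reach, as a shift and turn from the pose measured when the call began; what a row does not reach only later rows make up. A row lasts 1/10 s, in which the tool goes at most 50 mm and 8.59 degrees, less where a joint would pass 70% of its speed; a pose out of reach is approached as far as the arm can. A call with a gripper value outside its range is refused whole. The fingers move at their own pace and stop on an object; "squeeze" is the grip in N (left out, the last holds). Time passes only in rows, so rows that repeat a pose let the fingers close. It gives the time, the measured TCP pose, the force and the opening at its end, in the units of the state.
- monitor.read_state(): the state, without advancing time (a new reading comes with each control period).
- viewer.get_image(name): name is "scene" or "top"; returns a dict with "color" (384x512x3 uint8, red, green, blue), "range_z" (384x512 float32, m along the optical axis (not along the pixel's ray), 0 where there is no reading), "fx", "fy", "cx", "cy" (pixels), "position" and "attitude" of the camera in the world. Camera axes: x right, y down, z forward; pixel columns grow to the right and rows downward; lengths in m; the calibration is good to about 2 mm. A picture is of the moment at which its call begins.
- workorder.finish_job(): hands the job in, once; it reports no verdict.
The state is a dict: "time": time; "qpos": joint angles; "dq": joint speeds; "tau": joint torques, N m; "tcp_pos": TCP position; "tool_rot": TCP orientation; "force": force on the tool from outside, world axes, zero at the start; "wrist_torque": the same for the moment, N m; "opening": finger opening in m.
Only numpy, scipy, OpenCV 4.12 (cv2) and the standard library are available. Lean on these libraries where they do the work, as an engineer would, in place of code of your own. Each camera call takes 0.05 s, during which the arm holds its last target. There are 200 camera calls.

## Working session

There is one attempt and no reset: what is moved stays moved. The work goes in short steps, Python scripts to look and compute and a tool call to move; the robot and the scene stay as the last step left them, time stands still between calls to the robot, and variables do not carry over. Pictures are saved under pics/ and viewed, about 8 in all and at most 12, crops included, and the job is handed in when it is done.

Besides the shell and the picture viewer there is one more tool, called after "Emit:" in YAML: its name, and indented under it one key for each argument. step_arm: Moves the arm, as the interface text tells. Its arguments: {"type":"object","properties":{"commands":{"type":"array"},"squeeze":{"type":"number"}},"required":["commands"]}

```bash
mkdir -p pics; cat > h.py <<'E'
import numpy as np,cv2
from scipy.spatial.transform import Rotation as R
from rig import monitor,viewer,workorder,ctrl
def rot(a):
    a=np.array(a,float)
    return a if a.shape==(3,3) else R.from_quat(a,scalar_first=True).as_matrix()
def cloud(d):
    z=d["range_z"].astype(float);v,u=np.indices(z.shape)
    p=np.stack([(u-d["cx"])/d["fx"]*z,(v-d["cy"])/d["fy"]*z,z],-1)
    return p@rot(d["attitude"]).T+np.array(d["position"])
def save(n,im): cv2.imwrite("pics/"+n,cv2.cvtColor(im,cv2.COLOR_RGB2BGR))
E
python3 - <<'E'
from h import *
s=monitor.read_state();print(s,ctrl.hold_point_z)
for n in("scene","top"):
    d=viewer.get_image(n);save(n+"1.png",d["color"]);np.savez("/tmp/"+n,**d)
    print(n,d["position"],d["attitude"],d["fx"])
E
```

```text
{'time': 0.0, 'qpos': array([ 1.06072567e+00,  2.91232549e-01, -1.54152749e-01,  1.12669794e+00,
       -1.59778160e-05,  1.43150706e+00]), 'dq': array([ 0.00041889,  0.00161658, -0.00088438,  0.00023212, -0.00038822,
       -0.00178006]), 'tau': array([-1.68717534e-04, -5.37144399e+01,  3.31367648e+01,  1.59910962e-02,
       -3.15582392e-04,  1.64651908e-05]), 'tcp_pos': array([0.1900046 , 0.48892813, 0.23074724]), 'tool_rot': array([-1.97695256e-04,  1.84330501e-01,  9.82864107e-01, -6.12388070e-04]), 'force': array([ 0.20029755, -0.08776128, -0.17785694]), 'wrist_torque': array([ 0.02824001, -0.00446031,  0.00049894]), 'opening': 0.08524145225785769} -0.0187
scene [ 0.10185859 -0.62030416  0.37451343] [-0.54454932  0.80861487 -0.1868591   0.12120938] 376.49321043888426
top [0.33689527 0.05767425 1.04469538] [-0.05076272  0.70803353 -0.70356717  0.03324012] 457.83713015437877
```

View pics/scene1.png

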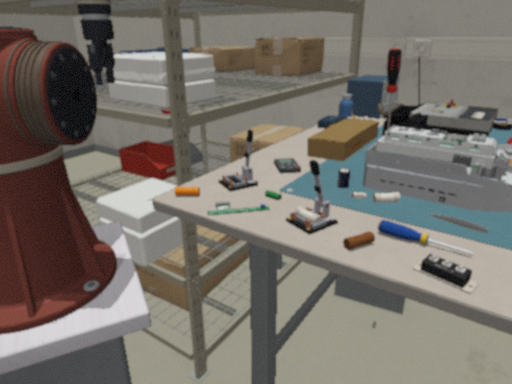

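View pics/top1.png

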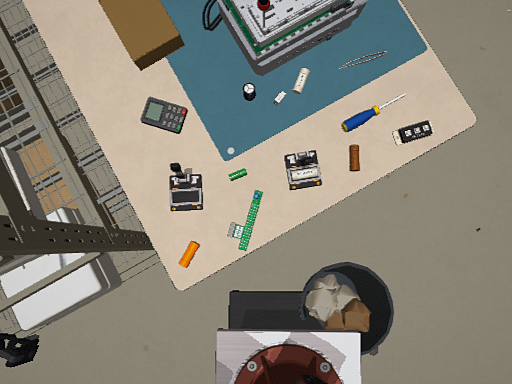

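The scene view shows a socket with a white fuse at about (312,215) and an empty one at (240,180). In the top view these are at (303,170) and (185,190). Lookalikes in the top view are the white fuse on the mat (302,80), the brown one (354,157), the orange one (190,253) and the white connector (280,97). I choose the socket at (303,170).

```bash
python3 - <<'E'
from h import *
t=dict(np.load("/tmp/top.npz"));s=dict(np.load("/tmp/scene.npz"))
a=cv2.resize(t["color"][135:205,260:345],None,fx=6,fy=6,interpolation=2)[:420,:400]
b=cv2.resize(s["color"][150:240,280:345],None,fx=5,fy=5,interpolation=2)[:420,:380]
save("crop1.png",np.hstack([a,b]))
Pt=cloud(t);Ps=cloud(s)
np.set_printoptions(precision=4,suppress=True)
# points by height in socket regions, both views
c=np.median(Pt[160:180,295:312].reshape(-1,3),0);print("c",c)
for nm,c0 in(("loaded",c),("empty",np.median(Pt[183:200,175:197].reshape(-1,3),0))):
  print(nm,c0)
  for n,P,d in(("top",Pt,t),("scene",Ps,s)):
    ok=(d["range_z"]>0)&(np.hypot(P[...,0]-c0[0],P[...,1]-c0[1])<.09)
    for lo,hi in((.004,.012),(.025,.035),(.04,.06),(.06,.08),(.08,.1),(.1,.115),(.115,.125),(.125,.14),(.14,.2)):
        m=ok&(P[...,2]>lo)&(P[...,2]<hi)
        if m.sum(): print(n,lo,m.sum(),np.median(P[m],0),np.median(d["color"][m],0))
  m=(Pt[...,2]>.004)&(Pt[...,2]<.04)&(np.hypot(Pt[...,0]-c0[0],Pt[...,1]-c0[1])<.075)
  r=cv2.minAreaRect((Pt[m][:,:2]*1000).astype(np.float32));print("rect",r)
w=(t["color"].min(2)>170)&(Pt[...,2]>.02)&(np.hypot(Pt[...,0]-c[0],Pt[...,1]-c[1])<.06)
print("white",w.sum(),np.median(Pt[w],0),cv2.minAreaRect((Pt[w][:,:2]*1000).astype(np.float32)))
E
```

```text
c [ 0.5052 -0.032   0.0243]
loaded [ 0.5052 -0.032   0.0243]
top 0.004 471 [ 0.5198 -0.0263  0.0075] [50. 48. 48.]
top 0.025 191 [ 0.4986 -0.0354  0.028 ] [217. 208. 189.]
top 0.04 69 [ 0.5383 -0.0251  0.0439] [160. 151. 155.]
top 0.06 12 [ 0.5274 -0.027   0.0776] [72.  68.5 70. ]
top 0.08 6 [ 0.5266 -0.0309  0.0818] [80. 79. 79.]
top 0.1 3 [ 0.5162 -0.0241  0.1138] [47. 44. 45.]
top 0.115 10 [ 0.5168 -0.0306  0.1206] [34.  33.5 33.5]
top 0.125 57 [ 0.5078 -0.0338  0.1353] [29. 28. 29.]
scene 0.004 317 [ 0.4839 -0.0568  0.0094] [59. 53. 49.]
scene 0.025 212 [ 0.4988 -0.0408  0.0295] [180.  175.  165.5]
scene 0.04 97 [ 0.5321 -0.0346  0.0459] [108. 108. 112.]
scene 0.06 55 [ 0.5237 -0.0358  0.072 ] [65. 72. 76.]
scene 0.08 57 [ 0.5202 -0.0338  0.0884] [88. 89. 93.]
scene 0.1 40 [ 0.5144 -0.0375  0.1088] [64.5 77.5 79. ]
scene 0.115 43 [ 0.5087 -0.0391  0.1196] [25. 26. 27.]
scene 0.125 76 [ 0.5062 -0.039   0.1335] [49.  49.  46.5]
rect ((501.54901123046875, -24.47760009765625), (117.33869934082031, 135.78823852539062), 73.04766845703125)
empty [0.4585 0.2328 0.0083]
top 0.004 760 [0.4
[... 478 characters left out ...]
5 0.0096] [63.  59.  54.5]
scene 0.025 42 [0.4794 0.2227 0.0283] [105.  100.5 101.5]
scene 0.04 58 [0.4822 0.2309 0.0463] [133.5 130.  133. ]
scene 0.06 35 [0.4843 0.2319 0.0725] [94. 91. 90.]
scene 0.08 36 [0.4878 0.2318 0.0883] [95.  88.  88.5]
scene 0.1 23 [0.4906 0.2338 0.107 ] [95. 90. 86.]
scene 0.115 25 [0.4896 0.2298 0.1199] [40. 40. 35.]
scene 0.125 37 [0.4917 0.23   0.1322] [59. 48. 33.]
scene 0.14 12 [0.4941 0.2341 0.1423] [105.   95.   74.5]
rect ((464.6748352050781, 223.68435668945312), (116.43934631347656, 107.5975112915039), 83.6828384399414)
white 176 [ 0.4989 -0.034   0.0284] ((515.6498413085938, -28.94896697998047), (62.68635177612305, 55.0643310546875), 24.207138061523438)
```

View pics/crop1.png

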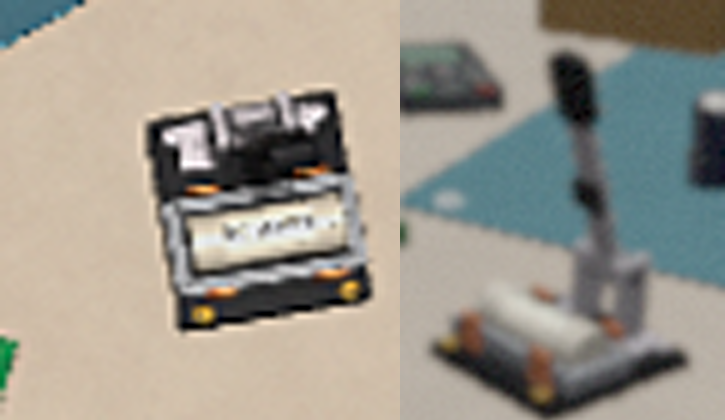

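The crop confirms it: a white fuse lies in the cradle of the socket at top (303,170), with its lever up. I'll get the yaw, then move.

```bash
cat > m.py <<'E'
from h import *
np.set_printoptions(precision=4,suppress=True)
def near(P,c,r,lo,hi): return (np.hypot(P[...,0]-c[0],P[...,1]-c[1])<r)&(P[...,2]>lo)&(P[...,2]<hi)
def fuse(t,c=(.499,-.035)):
    P=cloud(t); m=near(P,c,.045,.022,.036)&(t["color"].min(2)>150)
    m=cv2.morphologyEx(m.astype(np.uint8),cv2.MORPH_OPEN,np.ones((3,3)))>0
    q=P[m]; r=cv2.minAreaRect((q[:,:2]*1000).astype(np.float32))
    b=cv2.boxPoints(r);e=max((b[1]-b[0],b[2]-b[1]),key=np.linalg.norm);e=e*np.sign(e[1])
    return np.array(r[0]),r[1],np.degrees(np.arctan2(-e[0],e[1])),q[:,2].max()
def lever(d,o,yaw,c=(.51,-.035)):
    P=cloud(d);f=np.radians(yaw);q=P[near(P,c,.13,.02,.2)]
    v=q[:,:2]-np.array(o);x=v@[np.cos(f),np.sin(f)];y=v@[-np.sin(f),np.cos(f)]
    return x,y,q[:,2]
E
python3 - <<'E'
from m import *
t=dict(np.load("/tmp/top.npz"));s=dict(np.load("/tmp/scene.npz"))
o,sz,yaw,zt=fuse(t);print("fuse",o,sz,yaw,zt);o=o/1000
P=cloud(t);m=near(P,o,.075,.004,.0105)&(t["color"].max(2)<110)
r=cv2.minAreaRect((P[m][:,:2]*1000).astype(np.float32));print("base",r)
f=np.radians(yaw);print("base origin est",np.array(r[0])-11*np.array([np.cos(f),np.sin(f)]))
for d in(t,s):
    x,y,z=lever(d,o,yaw);k=z>.105
    print(k.sum(),"handle x,y,z med",np.median(x[k]),np.median(y[k]),np.median(z[k]),"min",x[k].min(),y[k].min(),"max",x[k].max(),y[k].max(),z[k].max(),
     "q",np.median(np.arctan2(z[k]-.038,.038-x[k])))
print("target behind handle x=+45:",o+.045*np.array([np.cos(f),np.sin(f)]), "dir",np.cos(f),np.sin(f))
E
```

```text
fuse [498.9828 -35.945 ] (17.4854793548584, 55.649906158447266) 10.345405 0.03373386922290922
base ((509.864990234375, -33.842979431152344), (81.65721893310547, 73.31437683105469), 9.763326644897461)
base origin est [499.0438 -35.8184]
70 handle x,y,z med 0.010117721077757602 0.0012706257114747045 0.1346557816862523 min 0.002894783621122703 -0.008622316759515905 max 0.020834123973565516 0.009308985151698656 0.13953919086549071 q 1.2925804024748588
143 handle x,y,z med 0.008903876283306543 -0.004671412149800598 0.125725101349487 min 0.0022330715835137296 -0.010285133916331873 max 0.0204742985773954 0.008575443395786425 0.1399915638596127 q 1.238677634682285
target behind handle x=+45: [ 0.5433 -0.0279] dir 0.983743 0.17958185
```

Emit:
step_arm:
  commands:
    - [[0.024, -0.034, 0, 0, 0, 4, 0], [0.048, -0.068, 0, 0, 0, 8, 0], [0.072, -0.102, 0, 0, 0, 12, 0], [0.096, -0.136, 0, 0, 0, 16, 0], [0.12, -0.17, 0, 0, 0, 20, 0], [0.144, -0.204, 0, 0, 0, 24, 0], [0.168, -0.238, 0, 0, 0, 28, 0], [0.192, -0.272, 0, 0, 0, 31, 0]]

```text
time: 0.9
tcp_pos: [0.3826, 0.2154, 0.2307]
tool_rot: [-0.0, -0.086, 0.996, -0.001]
force: [-0.2, 0.6, -0.3]
opening: -0.0002
```

Remaining: (+0.165, -0.242).

Emit:
step_arm:
  commands:
    - [[0.025, -0.036, 0, 0, 0, 0, 0], [0.05, -0.072, 0, 0, 0, 0, 0], [0.075, -0.108, 0, 0, 0, 0, 0], [0.1, -0.144, 0, 0, 0, 0, 0], [0.125, -0.18, 0, 0, 0, 0, 0], [0.145, -0.212, 0, 0, 0, 0, 0], [0.16, -0.235, 0, 0, 0, 0, 0], [0.165, -0.242, 0, 0, 0, 0, 0]]

```text
time: 1.7
tcp_pos: [0.5486, -0.0289, 0.23]
tool_rot: [-0.0, -0.085, 0.996, -0.001]
force: [0.3, -0.1, 0.5]
opening: 0.0002
```

Emit:
step_arm:
  commands:
    - [[0, 0, -0.02, 0, 0, 0, 0], [0, 0, -0.045, 0, 0, 0, 0], [0, 0, -0.07, 0, 0, 0, 0], [0, 0, -0.095, 0, 0, 0, 0], [0, 0, -0.11, 0, 0, 0, 0], [0, 0, -0.116, 0, 0, 0, 0], [0, 0, -0.116, 0, 0, 0, 0]]

```text
time: 2.4
tcp_pos: [0.5478, -0.0283, 0.1135]
tool_rot: [-0.001, -0.085, 0.996, -0.0]
force: [-0.4, 0.1, 0.6]
opening: 0.0
```

```bash
python3 - <<'E'
from m import *
print(monitor.read_state()["tcp_pos"])
a=viewer.get_image("scene")["color"][110:240,250:380];b=viewer.get_image("top")["color"][110:240,240:370]
save("near.png",cv2.resize(np.hstack([a,b]),None,fx=3,fy=3,interpolation=2))
E
```

```text
[ 0.5478 -0.0283  0.1135]
```

View pics/near.png

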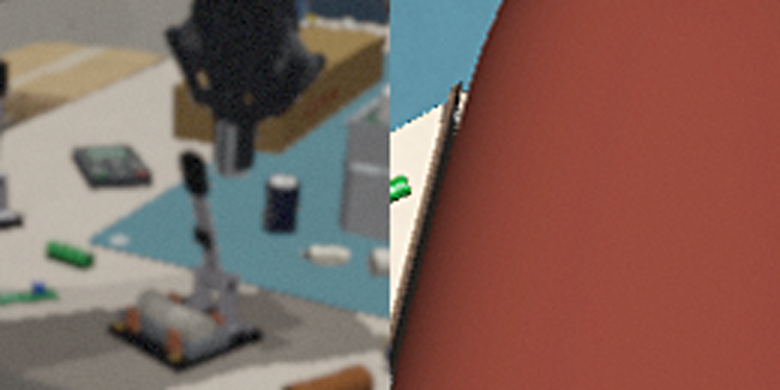

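The finger stands behind the handle on the hinge side, as intended: handle at crop (193,172), finger at (235,160). Now I push along the arc.

Emit:
step_arm:
  commands:
    - [[-0.021, -0.004, 0.007, 0, 0, 0, 0], [-0.032, -0.006, 0.004, 0, 0, 0, 0], [-0.041, -0.007, -0.001, 0, 0, 0, 0], [-0.05, -0.009, -0.007, 0, 0, 0, 0], [-0.059, -0.01, -0.0135, 0, 0, 0, 0], [-0.066, -0.012, -0.022, 0, 0, 0, 0], [-0.072, -0.013, -0.03, 0, 0, 0, 0], [-0.072, -0.013, -0.03, 0, 0, 0, 0]]

```text
time: 3.3
tcp_pos: [0.4757, -0.0417, 0.0841]
tool_rot: [-0.001, -0.085, 0.996, -0.001]
force: [0.1, 0.4, -0.6]
opening: 0.0
```

```bash
python3 - <<'E'
from m import *
s=monitor.read_state();print(s["tcp_pos"],s["force"])
a=viewer.get_image("scene")["color"][110:240,250:380]
save("mid.png",cv2.resize(a,None,fx=4,fy=4,interpolation=2))
E
```

```text
[ 0.4757 -0.0417  0.0841] [ 0.083   0.3569 -0.5677]
```

View pics/mid.png

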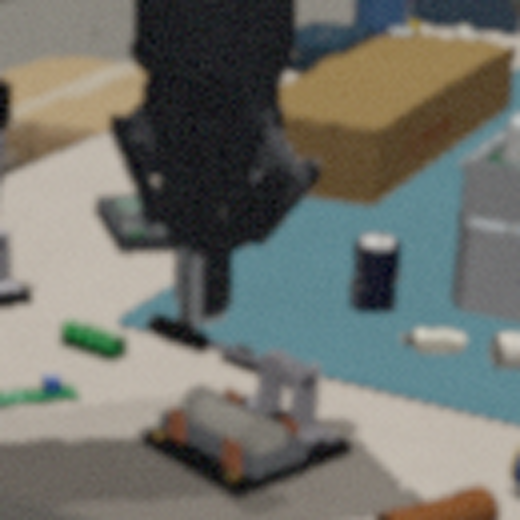

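The lever follows the finger and is about half down: handle at crop (180,330), fingertip at (205,310). Continuing to the stop.

Emit:
step_arm:
  commands:
    - [[-0.005, -0.001, -0.01, 0, 0, 0, 0], [-0.009, -0.002, -0.02, 0, 0, 0, 0], [-0.014, -0.003, -0.029, 0, 0, 0, 0], [-0.018, -0.003, -0.036, 0, 0, 0, 0], [-0.018, -0.003, -0.04, 0, 0, 0, 0], [-0.018, -0.003, -0.042, 0, 0, 0, 0], [-0.018, -0.003, -0.042, 0, 0, 0, 0]]

```text
time: 4.05
tcp_pos: [0.4575, -0.0446, 0.0431]
tool_rot: [-0.001, -0.085, 0.996, -0.001]
force: [-8.3, 0.3, 17.4]
opening: 0.0001
```

At the stop: 17 N upward at z 43 mm, against 43.5 expected. Retreat straight up, then aside, and look.

Emit:
step_arm:
  commands:
    - [[0, 0, 0.015, 0, 0, 0, 0], [0, 0, 0.05, 0, 0, 0, 0], [0, 0, 0.1, 0, 0, 0, 0], [0, 0, 0.15, 0, 0, 0, 0], [-0.02, 0.04, 0.18, 0, 0, 0, 0], [-0.05, 0.08, 0.19, 0, 0, 0, 0], [-0.07, 0.12, 0.2, 0, 0, 0, 0], [-0.09, 0.16, 0.2, 0, 0, 0, 0]]

```text
time: 4.85
tcp_pos: [0.3671, 0.1168, 0.2446]
tool_rot: [0.0, -0.085, 0.996, -0.0]
force: [1.6, 1.1, -0.8]
opening: -0.0001
```

Emit:
step_arm:
  commands:
    - [[-0.02, 0.04, 0, 0, 0, 0, 0], [-0.04, 0.08, 0, 0, 0, 0, 0], [-0.06, 0.12, 0, 0, 0, 0, 0], [-0.08, 0.16, 0, 0, 0, 0, 0], [-0.1, 0.19, 0, 0, 0, 0, 0], [-0.1, 0.19, 0, 0, 0, 0, 0]]

```text
time: 5.45
tcp_pos: [0.2649, 0.3096, 0.2446]
tool_rot: [-0.0, -0.087, 0.996, 0.0]
force: [0.8, -0.0, 0.2]
opening: -0.0002
```

```bash
python3 - <<'E'
from m import *
s=monitor.read_state();print(s["time"],s["tcp_pos"],s["force"])
D={n:viewer.get_image(n) for n in("scene","top")}
a=D["scene"]["color"][130:260,220:350];b=D["top"]["color"][110:240,220:350]
save("end.png",cv2.resize(np.hstack([a,b]),None,fx=3,fy=3,interpolation=2))
o=np.array([.499,-.0359])
for n,d in D.items():
    x,y,z=lever(d,o,10);k=(abs(y)<.010)&(x<-.035)&(x>-.075)
    print(n,"handle",k.sum(),x[k].min() if k.any() else 0,np.percentile(z[k],[5,50,95]) if k.any() else 0,"max z",z[(abs(y)<.04)&(x>-.08)&(x<.05)].max())
    P=cloud(d);m=near(P,(.489,.233),.06,.1,.2)
    print("spare",m.sum(),np.median(P[m],0), "before",end=" ");e=dict(np.load(f"/tmp/{n}.npz"));P=cloud(e);m=near(P,(.489,.233),.06,.1,.2);print(m.sum(),np.median(P[m],0))
t=D["top"];P=cloud(t);m=near(P,o,.045,.022,.036)&(t["color"].min(2)>140);v=P[m][:,:2]-o
f=np.radians(10);print("fuse white x,y ranges",[np.percentile(v@w,[2,98]) for w in((np.cos(f),np.sin(f)),(-np.sin(f),np.cos(f)))],P[m][:,2].max())
E
```

```text
5.45 [0.2649 0.3096 0.2446] [ 0.8446 -0.0203  0.171 ]
scene handle 126 -0.06595113643653744 [0.036  0.0439 0.0459] max z 0.04829630278412145
spare 97 [0.4909 0.2309 0.1253] before 97 [0.491  0.2311 0.1253]
top handle 120 -0.06548184362482762 [0.0398 0.0427 0.0463] max z 0.04836954263280058
spare 92 [0.4921 0.2348 0.1363] before 90 [0.4923 0.2349 0.1356]
fuse white x,y ranges [array([-0.009 ,  0.0085]), array([-0.0277,  0.0273])] 0.03582668464101646
```

View pics/end.png

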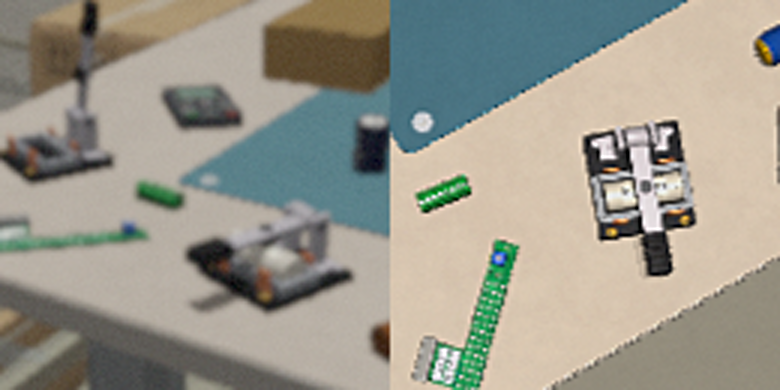

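The lever lies level over the fuse, with its handle at top crop (657,255). The handle top is at 43–44 mm (43.5 expected), the fuse is in its cradle and the spare lever hasn't moved. Handing in.

```bash
python3 -c "
from h import *
print(workorder.finish_job())"
```

```text
the job is handed in; nothing more can be done
None
```

I swung the lever of the loaded socket down to its stop by pushing it with the closed fingertips. Then I retreated clear of everything and handed the job in at about 5.5 s; no verdict was reported.

Last checks, none of which failed or disagreed:
- **Lever:** the fingers met the stop with 17 N upward at a height of 43 mm. After release, the top of the handle measured 42.7 mm (top camera) and 43.9 mm (scene camera), against 43.5 mm expected when shut. Its tip was at x -66 mm in the socket's frame, also as expected.
- **Fuse:** it is still centred in its cradle, spanning ±9 mm by ±27.5 mm about the socket's origin.
- **Empty socket's lever:** it is unchanged to within 1 mm in both views.

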